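# Hang the bowl template on the flap-keeper peg

## Robot

A 6-joint arm with a two-finger parallel gripper is mounted at the origin on a cart in front of the work surface, level with it; the furniture and walls round the work are solid. World frame = base frame: x ahead of the robot, y to its left, z up, the work surface at z = 0. Lengths are in mm, angles in degrees, forces in N, time in s.
With the tool pointing down it reaches from about 300 to 850 mm from the base axis. Payload 4.2 kg.
Tool frame: the origin (TCP) lies between the finger pads; the fingertips stand 8 mm ahead of it and the grasp point (between the pads) lies 11 mm behind it; x points along the fingers, y is the direction in which the jaws open and shut, and the axes are right-handed (so a half turn about x gives the same grasp; the last joint's range is limited). The gripper opens to 91 mm and grips with 3 to 60 N. Pads are 32 mm wide; open, the fingers measure 118 mm over their backs; the gripper's body (76 mm by 178 mm) begins 60 mm behind the grasp point.
Start: joints at [-74.083, 18.312, 89.639, -0, 72.044, -1.146], TCP at [168.718, -549.706, 221.976] pointing down, gripper open.
Joint ranges: [-177.97, 177.97], [-48.28, 115.42], [12.27, 149.76], [-77.06, 257.06], [2.81, 150.46], [-146.56, 146.56]. Speed limits (degrees/s): [147.25, 147.25, 180, 180, 180, 180].

## Interface

Orientations are given as [roll, pitch, yaw] about the fixed x, y, z axes, in that order (R = Rz(yaw) Ry(pitch) Rx(roll)).
In Python, from workcell import env gives the robot as it stands.
- The arm moves only by the tool arm_command, never from a script. Its arguments are lists of equal length, an entry for each row: "slide": the shift along the tool's x, y, z in cm, a list of three; "turn": the turn, a rotation vector about the tool's x, y, z in rad, a list of three; "grip": the closure in counts, from 0 (fully open) to 255 (shut). A call has 1 to 20 rows; each row is the pose to reach, as a shift and turn from the pose commanded when the call began, along the tool's axes at that moment; what a row does not reach only later rows make up. A row lasts 1/12 s, in which the tool goes at most 41.7 mm and 7.16 degrees, less where a joint would pass 70% of its speed; a pose out of reach is approached as far as the arm can. A call with a gripper value outside its range is refused whole. The fingers move at their own pace and stop on an object; "newtons" is the grip in N (left out, the last holds). Time passes only in rows, so rows that repeat a pose let the fingers close. It gives the time, the measured TCP pose, the force and the opening at its end, in the units of the state.
- env.state(): the state, without advancing time (a new reading comes with each control period).
- env.grab_frame(name): name is "side" or "top"; returns (picture, depth): 400x640x3 uint8, red, green, blue; 400x640 float32, mm along the optical axis (not along the pixel's ray), 0 where there is no reading.
- env.calibration(name): a dict with "K" (3x3 intrinsics, pixels), "camera_from_world" (4x4, takes a point from world to camera coordinates). Camera axes: x right, y up, looking along -z (the intrinsics and any distortion apply to the point x, -y, -z); pixel columns grow to the right and rows downward; lengths in mm; the calibration is good to about 2 mm. A picture is of the moment at which its call begins. calibration takes no time and is no camera call.
- env.job_done(): hands the job in, once; it reports no verdict.
Trained networks look in the newest picture that a camera, given by its name, has taken for a name from the list of things; names that differ only in an ending like _2 or _b are one class to them, and where a whole thing is asked for, a point or a joint stands for the part that bears it (a point fixed in the world has none). Each returns a list of dicts, best first, with "p" (0 to 1); they miss things now and then, are a little off and sometimes report something else, mostly with a low value. They report only what shows in the picture. A call takes as long as a camera call.
- env.search_frame(camera, label): "point" ([x, y, z] in mm, in world coordinates, good to about 4 mm: the middle of the surface that is visible of it).
The state is a dict: "time_s": time; "qpos": joint angles; "qvel": joint speeds; "effort": joint torques, N m; "ee_pos": TCP position; "ee_rot": TCP orientation; "force": force on the tool from outside, world axes, zero at the start; "torque": the same for the moment, N m; "gripper_width": finger opening in mm.
Only numpy, scipy, OpenCV 4.12 (cv2) and the standard library are available. Lean on these libraries where they do the work, as an engineer would, in place of code of your own. Each camera call takes 0.05 s, during which the arm holds its last target.

## Task

Slide the guard in front of the peg all the way to its end stop so the peg is clear. Then take the profile template that curves in to a narrow foot out of its pocket and hang it by its eye on the peg, pushing it in until the gravity flap has been lifted and has dropped shut behind it, and let go. Leave the straight-sided template standing in its pocket.

Things in the scene. Friction and masses are not known exactly. Their poses are not given: they have to be found in the camera images.
- rack: Wooden hanging rack fixed to the worktop. Origin on the worktop under the peg's root. The steel peg, 10 mm thick and 98 mm long, runs level along the rack's -x (toward the robot) at height 150 mm from the front face of a 60 mm wide upright (top at 159 mm). Base board 14 mm thick; the guard's track in front of the peg is 22 mm high, its end stops 28 mm.
- peg_tip (a point): Free end of the peg, on its axis: 98 mm out along the rack's -x, at height 150 mm.
- flap (a joint): Gravity flap, a steel tongue 12 x 4 x 44 mm hinged under the peg (hinge 13 mm in from the tip, height 145 mm). rad: 0 = hanging shut, leaning 0.25 rad inward against a stop, cannot swing outward; 1.25 = folded inward and up. An eye pushed in along the peg lifts it (under 1 N); it drops shut by its weight once the plate's outer face is 43 mm past the hinge, 42 mm from the upright.
- flap_end (a point): Free lower end of the flap; when shut about 42 mm below its hinge.
- guard (a joint): Guard slide. m: 0 = in front of the peg, growing along the rack's +y to 0.100 = end stop, peg clear. Friction holds it (about 1.5 N, stays where left). The guard is an upright aluminium strip 44 mm wide and 6 mm thick, 118 mm out from the upright along the rack's -x, with a wooden grip block on top.
- guard_grip (a point): On the wooden grip block of the guard, 185 mm above the worktop: the height to grip. The block measures 26 mm along the rack's x, 24 mm along its y and spans heights 161 to 205 mm.
- holder: Low wooden holder fixed to the worktop, 60 x 214 x 40 mm, origin under its centre, long along its y. Two pockets side by side along y, centres 52 mm either way, each 10 mm wide (x), 90 mm long, floor at 10 mm, so a template stands 30 mm deep. Either template may be in either pocket.
- bowl_template: The template to hang: plywood plate whose lower part curves in to a narrow foot, 34 mm wide,, standing upright, 180 mm tall (z), 80 mm wide (y), 8 mm thick (x), about 0.14 kg, same front and back. Origin at the centre of the bottom edge, x through the thickness, z up. A dark wooden grip bar 14 mm thick and 62 mm wide covers the top, from 146 to 180 mm above the origin.
- bowl_template_eye (a point): Centre of the eye, a round through hole 36 mm in diameter, 100 mm above the template's origin. When hung on the peg it lies 13 mm below the peg's axis.
- bowl_template_grip (a point): Middle of the grip bar, 164 mm above the template's origin: the height to grip, closing across the 14 mm thickness.
- straight_template: The other template, which stays: the same in every way except that its sides are straight, 80 mm wide down to the bottom. Origin at the centre of its bottom edge.

How it is judged (in metres and radians):
On the way, in this order (a step that is already met when the one before it is completed fails the run):
1. the guard has been slid to its end stop while the template still stands in its pocket (value of joint guard above 0.095 m and distance of bowl_template from where it was at the start of the episode below 0.02 m), for 0.1 s.
2. the eye is on the peg and lifts the flap (value of joint flap above 0.5 rad and x of bowl_template_eye in the frame of rack above -0.085 m and y of bowl_template_eye in the frame of rack between -0.018 and 0.018 m and z of bowl_template_eye in the frame of rack between 0.13 and 0.17 m), for 0.05 s.
At the end, for the whole second after the job is handed in: Narrow-footed template hangs still by its eye on the peg (eye 5 to 21 mm below the axis, 12 mm sideways, 0 to 80 mm from the upright, tilt under 0.3 rad), flap shut (under 0.12 rad), guard within 6 mm of its stop, straight-sided one still in its pocket (moved under 20 mm, tilt under 0.2) (value of joint flap below 0.12 rad and value of joint guard above 0.094 m and x of bowl_template_eye in the frame of rack between -0.08 and 0 m and y of bowl_template_eye in the frame of rack between -0.012 and 0.012 m and z of bowl_template_eye in the frame of rack between 0.129 and 0.145 m and angle between bowl_template's own z axis and vertical below 0.3 rad and linear speed of bowl_template below 0.03 m/s and contact force between straight_template and holder above 0.2 N and distance of straight_template from where it was at the start of the episode below 0.02 m and angle between straight_template's own z axis and vertical below 0.2 rad); the robot touches nothing.
It fails at once if the straight-sided template was taken out of its pocket or knocked over (distance of straight_template from where it was at the start of the episode above 0.03 m or angle between straight_template's own z axis and vertical above 0.4 rad).
It also fails if it takes over 54 s, if anything falls off the work surface, if the arm or the gripper's body presses on something with over 40 N, if the wrist force passes 120 N, or if a joint passes its speed limit or range.

## Working session

There is one attempt and no reset: what is moved stays moved. The work goes in short steps, Python scripts to look and compute and a tool call to move; the robot and the scene stay as the last step left them, time stands still between calls to the robot, and variables do not carry over. Pictures are saved under pics/ and viewed, and the job is handed in when it is done.

Besides the shell and the picture viewer there is one more tool, called after "Call:" as a command line: name --argument value ..., lists and objects as JSON in quotes. arm_command: Moves the arm, as the interface text tells. Its arguments: {"type":"object","properties":{"slide":{"type":"array","items":{"type":"array","items":{"type":"number"}}},"turn":{"type":"array","items":{"type":"array","items":{"type":"number"}}},"grip":{"type":"array","items":{"type":"number"}},"newtons":{"type":"number"}},"required":["slide","turn","grip"]}

```bash
ls; mkdir -p pics; cat > h.py <<'E'
from workcell import env
import numpy as np, cv2
from scipy.spatial.transform import Rotation as R
def snap(cam,name):
    im,d=env.grab_frame(cam); cv2.imwrite(f'pics/{name}.png',im[:,:,::-1]); np.save(f'pics/{name}.npy',d); return im,d
def cloud(cam,d):
    c=env.calibration(cam);K=np.array(c['K']);T=np.linalg.inv(np.array(c['camera_from_world']))
    v,u=np.mgrid[0:d.shape[0],0:d.shape[1]]
    x=(u-K[0,2])/K[0,0]*d;y=(v-K[1,2])/K[1,1]*d
    P=np.stack([x,-y,-d,np.ones_like(d)],-1)@T.T
    P=P[...,:3];P[d<=0]=np.nan;return P
E
python3 - <<'E'
from h import *
s=env.state();print({k:np.round(v,3) for k,v in s.items()})
for c in('side','top'):
    snap(c,c+'0');cal=env.calibration(c);print(c,cal)
    for l in('guard_grip','peg_tip','rack','holder','bowl_template','bowl_template_grip','bowl_template_eye','straight_template','flap_end'):
        r=env.search_frame(c,l);print(l,[(np.round(a['point']),round(a['p'],2)) for a in r[:3]])
print(env.state()['time_s'])
E
```

```text
pics
{'time_s': np.float64(0.0), 'qpos': array([-74.083,  18.352,  89.708,   0.   ,  72.044,  -1.146]), 'qvel': array([ 0.071,  0.068,  0.022, -0.046,  0.033,  0.054]), 'effort': array([ 3.0000e-03, -4.1246e+01, -2.3197e+01,  7.3000e-02,  4.6000e-02,
       -0.0000e+00]), 'ee_pos': array([ 168.579, -549.205,  221.105]), 'ee_rot': array([-91.348,  89.896, 105.714]), 'force': array([-0.212, -1.226, -0.664]), 'torque': array([ 0.021, -0.018,  0.047]), 'gripper_width': np.float64(91.064)}
side {'K': array([[447.6147515 ,   0.        , 313.75924446],
       [  0.        , 447.6147515 , 204.02902211],
       [  0.        ,   0.        ,   1.        ]]), 'camera_from_world': array([[-8.40399711e-01, -5.41722794e-01,  1.62708017e-02,
         5.25972641e+02],
       [ 2.59627798e-01, -3.76056862e-01,  8.89479985e-01,
        -1.90904528e+02],
       [-4.75732836e-01,  7.51743075e-01,  4.56684375e-01,
        -1.00853992e+03],
       [ 0.00000000e+00,  0.00000000e+00,  0.00000000e+00,
         1.00000000e+00]])}
guard_grip [(array([478., -48., 118.]), 0.74)]
peg_tip [(array([510., -43.,  25.]
[... 650 characters left out ...]
e+02],
       [ 9.73921325e-01,  4.01930294e-02,  2.23297500e-01,
        -5.55522472e+02],
       [-2.23267673e-01, -5.28675560e-03,  9.74742836e-01,
        -1.08242761e+03],
       [ 0.00000000e+00,  0.00000000e+00,  0.00000000e+00,
         1.00000000e+00]])}
guard_grip [(array([478., -60., 139.]), 0.89)]
peg_tip [(array([522., -42.,  17.]), 0.66)]
rack [(array([524., -42.,  10.]), 0.7)]
holder [(array([435., 284.,  40.]), 0.7)]
bowl_template [(array([433., 333., 165.]), 0.93), (array([460., 234., 161.]), 0.18)]
bowl_template_grip []
bowl_template_eye [(array([432., 334., 164.]), 0.61)]
straight_template [(array([460., 235., 162.]), 0.62)]
flap_end [(array([434., 331., 163.]), 0.34)]
1.0
```

View pics/side0.png

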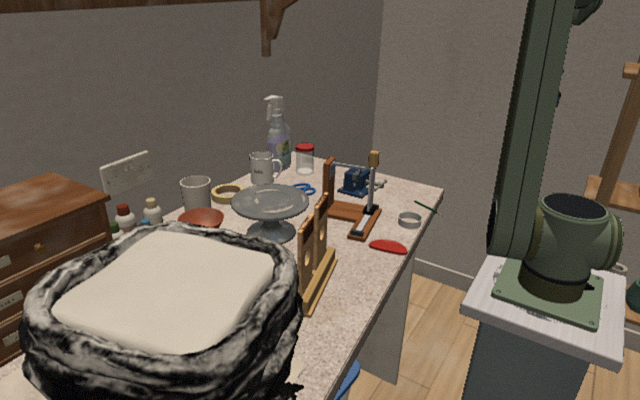

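View pics/top0.png

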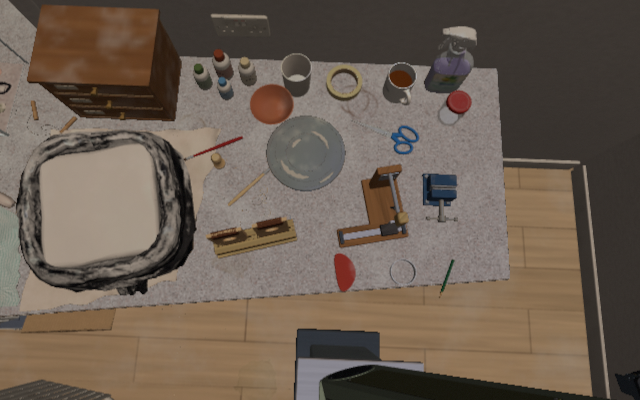

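The side view shows the guard block at about (374,158), the rack upright at (328,180), and the two templates at (306,250) and (321,220). The top view shows the holder at (252,238), the guard block at (402,218) and the upright at (387,172). I'll zoom in and fit poses.

```bash
python3 - <<'E'
from h import *
a=cv2.imread('pics/side0.png')[130:320,260:420];b=cv2.imread('pics/top0.png')[150:270,200:420]
cv2.imwrite('pics/z1.png',cv2.resize(a,None,fx=3.1,fy=3.1,interpolation=cv2.INTER_CUBIC))
cv2.imwrite('pics/z2.png',cv2.resize(b,None,fx=3.6,fy=3.6,interpolation=cv2.INTER_CUBIC))
P=cloud('top',np.load('pics/top0.npy'))
Q=P.reshape(-1,3)
def rect(m,n):
    q=Q[m]; r=cv2.minAreaRect(q[:,:2].astype(np.float32)); print(n,len(q),np.round(q[:,2].mean(),1),np.round(r[0],1),np.round(r[1],1),round(r[2],2))
x,y,z=Q.T
H=(x>350)&(x<540)&(y>170)&(y<410)
rect(H&(z>30)&(z<50),'holder')
rect(H&(z>155)&(z<190)&(y>285),'grip far y'); rect(H&(z>155)&(z<190)&(y<285),'grip near')
K=(x>380)&(x<700)&(y>-160)&(y<120)
rect(K&(z>195)&(z<215),'block');rect(K&(z>135)&(z<170)&(x>560),'upright')
rect(K&(z>8)&(z<18),'base');rect(K&(z>18)&(z<32),'track')
q=Q[K&(z>140)&(z<158)&(x<610)];print(q.min(0) if len(q) else 0,q.max(0) if len(q) else 0,len(q))
E
```

```text
holder 822 39.7 [446.1 285.6] [ 46.7 213.5] 15.17
grip far y 173 180.9 [432.7 336.5] [14.8 80.4] 15.0
grip near 167 181.3 [460.  235.3] [14.7 79.7] 15.71
block 123 203.8 [481.1 -65. ] [25.9 25. ] 14.79
upright 314 154.7 [588.3 -46.4] [55.1 60.5] 12.49
base 1908 13.4 [532.8 -19.8] [319.1 207.9] 3.77
track 460 23.1 [494.6 -63.3] [218.9 198.8] 66.58
[474.48825301 -71.48011408 140.0927575 ] [609.54286624 -12.01702932 157.94668683] 306
```

View pics/z1.png

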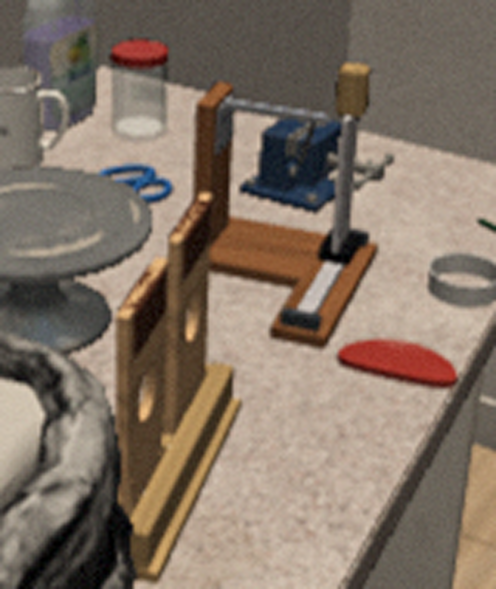

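View pics/z2.png

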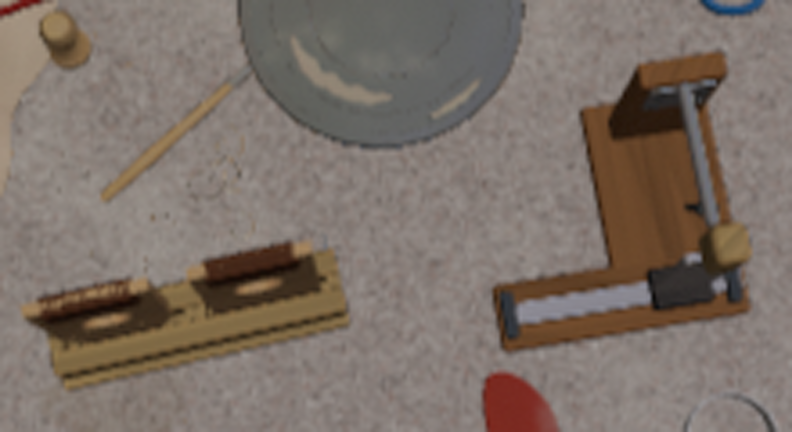

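```bash
python3 - <<'E'
from h import *
a=cv2.imread('pics/side0.png')[185:315,285:345]
cv2.imwrite('pics/z3.png',cv2.resize(a,None,fx=4.6*1.0,fy=4.6,interpolation=cv2.INTER_CUBIC))
P=cloud('side',np.load('pics/side0.npy'));Q=P.reshape(-1,3)
Q=Q[np.isfinite(Q[:,0])]
t=np.radians(15);e=np.array([-np.sin(t),np.cos(t),0]);ex=np.array([np.cos(t),np.sin(t),0])
c=np.array([446,285.6,0]);u=(Q-c)@e;w=(Q-c)@ex;z=Q[:,2]
for zl in range(20,185,10):
    for lo,hi in((-110,0),(0,110)):
        m=(abs(w)<25)&(u>lo)&(u<hi)&(z>=zl)&(z<zl+10)
        print(zl,lo,m.sum(),np.round([u[m].min(),u[m].max(),np.median(w[m])],0) if m.any() else '',end=' | ')
    print()
E
```

```text
20 -110 38 [-102.   -7.  -22.] | 20 0 83 [  1. 108. -23.] | 
30 -110 226 [-108.   -1.  -13.] | 30 0 293 [  1. 108. -16.] | 
40 -110 91 [-104.   -1.   -4.] | 40 0 106 [  2. 107.  -9.] | 
50 -110 43 [-85. -10.  -3.] | 50 0 52 [21. 89. -4.] | 
60 -110 51 [-95. -11.  -3.] | 60 0 53 [15. 92. -4.] | 
70 -110 53 [-93. -10.  -3.] | 70 0 56 [15. 92. -4.] | 
80 -110 47 [-93. -11.  -3.] | 80 0 51 [16. 93. -4.] | 
90 -110 67 [-91. -11.  -3.] | 90 0 83 [15. 93. -3.] | 
100 -110 46 [-89. -11.  -3.] | 100 0 55 [18. 93. -3.] | 
110 -110 44 [-91. -10.  -3.] | 110 0 56 [17. 94. -3.] | 
120 -110 41 [-87. -11.  -3.] | 120 0 55 [12. 93. -4.] | 
130 -110 52 [-86. -11.  -3.] | 130 0 73 [12. 93. -4.] | 
140 -110 54 [-95. -11.  -3.] | 140 0 74 [12. 93. -4.] | 
150 -110 34 [-91. -12.  -3.] | 150 0 46 [13. 93. -4.] | 
160 -110 57 [-80. -10.  -6.] | 160 0 71 [14. 93. -6.] | 
170 -110 54 [-80.  -9.  -6.] | 170 0 77 [20. 94. -6.] | 
180 -110 123 [-92. -10.  -2.] | 180 0 159 [11. 94. -3.] |
```

View pics/z3.png

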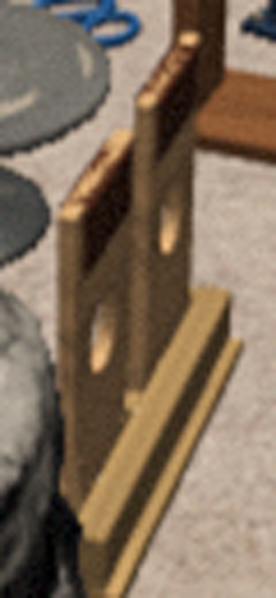

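```bash
python3 - <<'E'
from h import *
P=cloud('side',np.load('pics/side0.npy'));Q=P.reshape(-1,3)
t=np.radians(15);e=np.array([-np.sin(t),np.cos(t),0]);ex=np.array([np.cos(t),np.sin(t),0])
c=np.array([446,285.6,0]);u=(Q-c)@e;w=(Q-c)@ex;z=Q[:,2]
for zl in range(38,70,3):
    for lo,hi in((-110,0),(0,110)):
        m=(abs(w+4)<4)&(u>lo)&(u<hi)&(z>=zl)&(z<zl+3)
        print(zl,lo,m.sum(),np.round(np.sort(u[m])[[0,1,-2,-1]],0) if m.sum()>2 else '',end=' | ')
    print()
# pixel labelling of area
lab=cv2.imread('pics/side0.png')
pt=lambda u,z,w=-4:(c+u*e+w*ex)+np.array([0,0,z])
cal=env.calibration('side');K=cal['K'];T=cal['camera_from_world']
def proj(p):
    q=T@np.r_[p,1];q=q*[1,-1,-1,1];q=K@q[:3];return q[:2]/q[2]
big=cv2.resize(lab[185:315,285:345],None,fx=4.6,fy=4.6,interpolation=cv2.INTER_NEAREST)
for s in(-52,52):
    for zz in(42,55,70,100):
        for d in(-40,-17,17,40):
            p=(proj(pt(s+d,zz))-[285,185]+.5)*4.6
            cv2.circle(big,tuple(int(v) for v in p),3,(0,0,255),-1)
cv2.imwrite('pics/z4.png',big)
E
```

```text
38 -110 29 [-97. -95. -13.  -2.] | 38 0 26 [ 1. 18. 82. 87.] | 
41 -110 12 [-87. -71. -14. -13.] | 41 0 12 [21. 27. 81. 83.] | 
44 -110 8 [-84. -81. -15. -12.] | 44 0 14 [22. 29. 83. 84.] | 
47 -110 16 [-87. -87. -14. -13.] | 47 0 10 [21. 23. 85. 85.] | 
50 -110 9 [-63. -52. -13. -11.] | 50 0 14 [21. 29. 82. 86.] | 
53 -110 13 [-84. -77. -12. -10.] | 53 0 17 [22. 30. 85. 87.] | 
56 -110 14 [-84. -78. -14. -14.] | 56 0 12 [21. 28. 88. 89.] | 
59 -110 11 [-85. -67. -12. -12.] | 59 0 13 [15. 22. 84. 89.] | 
62 -110 11 [-95. -90. -36. -19.] | 62 0 16 [17. 22. 90. 92.] | 
65 -110 13 [-81. -77. -13. -13.] | 65 0 15 [17. 24. 89. 91.] | 
68 -110 15 [-92. -84. -13. -11.] | 68 0 16 [18. 24. 89. 91.] |
```

View pics/z4.png

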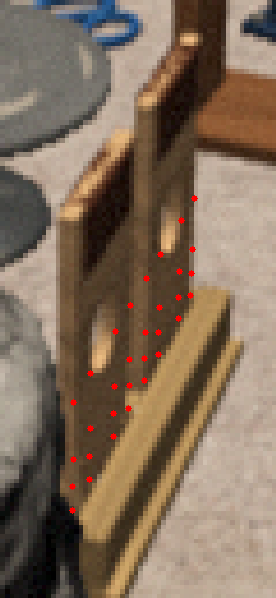

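```bash
python3 - <<'E'
from h import *
for cam in('top','side'):
    Q=cloud(cam,np.load(f'pics/{cam}0.npy')).reshape(-1,3);x,y,z=Q.T
    K=(x>380)&(x<700)&(y>-130)&(y<50)
    m=K&(z>140)&(z<162)&(x>498)&(x<580)
    q=Q[m];v=cv2.fitLine(q[:,:2].astype(np.float32),cv2.DIST_HUBER,0,.01,.01).ravel()
    print(cam,m.sum(),v,np.degrees(np.arctan2(v[1],v[0])),np.median(q[:,2]),'y at 500,600',v[3]+v[1]/v[0]*(np.array([500,600])-v[2]))
    t=np.radians(15);e=np.array([-np.sin(t),np.cos(t),0]);ex=np.array([np.cos(t),np.sin(t),0])
    o=np.array([481,-65,0])
    a=(Q-o)@ex;b=(Q-o)@e
    def r(m):
        return m.sum(),np.round([np.percentile(a[m],5),np.percentile(a[m],95),np.percentile(b[m],5),np.percentile(b[m],95)],1)
    B=(abs(a)<25)&(abs(b)<25)
    print('block',r(B&(z>165)&(z<203)),'top',r(B&(z>203)),'strip',r(B&(z>60)&(z<150)))
    print('upright',r((a>70)&(a<170)&(abs(b)<60)&(z>60)&(z<158)),'top',r((a>70)&(a<170)&(abs(b)<60)&(z>156)&(z<164)))
    for lo in(-100,-40,-20,0,20,40,60): print(lo,r((a>80)&(a<150)&(b>lo)&(b<lo+20)&(z>60)&(z<140)))
    print('track',r((a>-40)&(a<35)&(b>-150)&(b<200)&(z>17)&(z<25)),r((a>-40)&(a<35)&(b>-150)&(b<200)&(z>25.5)&(z<31)))
E
```

```text
top 143 [ 9.7992539e-01  1.9936468e-01  5.4047504e+02 -5.5500763e+01] 11.499808 153.53659764102918 y at 500,600 [-63.73536187 -43.39047866]
block (np.int64(83), array([-12.3,  11.4,  -6.9,  12.6])) top (np.int64(86), array([-9.3, 10.3, -9. , 10.1])) strip (np.int64(71), array([ -3.1,   3.5, -13.3,  22.1]))
upright (np.int64(392), array([ 81.7, 133. , -35.9,  18.8])) top (np.int64(161), array([118. , 134.8, -36.2,  15.9]))Traceback (most recent call last):
  File "<stdin>", line 16, in <module>
  File "<stdin>", line 12, in r
    return _quantile_unchecked(
        a, q, axis, out, overwrite_input, method, keepdims, weights)
    return _ureduce(a,
                    func=_quantile_ureduce_func,
    ...<5 lines>...
                    overwrite_input=overwrite_input,
                    method=method)
    r = func(a, **kwargs)
    result = _quantile(arr,
                       quantiles=q,
    ...<2 lines>...
                       out=out,
                       weights=wgt)
    slices_having_nans = np.isnan(arr[-1, ...])
                                  ~~~^^^^^^^^^
IndexError: index -1 is out of bounds for axis 0 with size 0
```

```bash
python3 - <<'E'
from h import *
Q=cloud('top',np.load('pics/top0.npy')).reshape(-1,3);x,y,z=Q.T
def rect(m,n):
    q=Q[m]; r=cv2.minAreaRect(q[:,:2].astype(np.float32)); print(n,len(q),np.round(q[:,2].mean(),1),np.round(r[0],1),np.round(r[1],1),round(r[2],2))
K=(x>400)&(x<640)&(y>-125)&(y<120)
rect(K&(z>155)&(z<164)&(x>590),'uptop')
rect(K&(z>17)&(z<32)&(x<505),'track')
m=K&(z>152)&(z<160)&(x>500)&(x<590);q=Q[m]
v=cv2.fitLine(q[:,:2].astype(np.float32),cv2.DIST_HUBER,0,.01,.01).ravel();print(len(q),v,np.degrees(np.arctan2(v[1],v[0])),q[:,0].min())
for xx in(510,530,550,570,585):
    s=q[abs(q[:,0]-xx)<6];print(xx,len(s),np.round(np.median(s,0),1))
# upright front face
m=K&(z>60)&(z<135)&(x>570);print(m.sum());q=Q[m]
v=cv2.fitLine(q[:,:2].astype(np.float32),cv2.DIST_HUBER,0,.01,.01).ravel();print('face',v,np.degrees(np.arctan2(v[1],v[0])))
E
```

```text
uptop 173 158.3 [604.1 -43.1] [22.8 60.2] 12.49
track 425 22.7 [455.4 -30.6] [197.7  98.3] 84.3
116 [ 9.7985291e-01  1.9972035e-01  5.4621539e+02 -5.4728081e+01] 11.520606 503.6655011468178
510 18 [510.6 -61.8 153.7]
530 16 [528.9 -58.9 155. ]
550 9 [549.5 -54.2 155.8]
570 15 [569.2 -50.1 154.2]
585 16 [584.  -47.1 154.2]
573
face [1.11173846e-01 9.93800998e-01 6.05237671e+02 3.84927483e+01] 83.61701
```

```bash
cat >> h.py <<'E'
import json,os
def ideal(jaw):  # tool down, jaw direction yaw deg
    a=np.radians(jaw); x=np.array([0,0,-1.]);y=np.array([np.cos(a),np.sin(a),0]);return np.stack([x,y,np.cross(x,y)],1)
def meas():
    s=env.state();return np.array(s['ee_pos']),R.from_euler('xyz',s['ee_rot'],degrees=True).as_matrix(),s
def plan(p,jaw,p0=None,R0=None):
    mp,mR,s=meas()
    p0=mp if p0 is None else np.array(p0);R0=mR if R0 is None else R0
    return np.round(R0.T@(np.array(p)-p0)/10,2),np.round(R.from_matrix(R0.T@ideal(jaw)).as_rotvec(),3)
E
python3 - <<'E'
from h import *
p,M,s=meas();print(np.round(M,4),np.degrees(np.arctan2(M[1,1],M[0,1])))
p0=[168.7,-549.7,222]; 
for j in(-78,102): print(j,plan([481,-67,280],j,p0))
E
```

```text
[[ 0.000e+00  2.934e-01 -9.560e-01]
 [-1.000e-04 -9.560e-01 -2.934e-01]
 [-1.000e+00  1.000e-04  0.000e+00]] -72.93586451710897
-78 (array([ -5.81, -36.98, -44.02]), array([ 0.088,  0.   , -0.   ]))
102 (array([ -5.81, -36.98, -44.02]), array([-3.053,  0.   ,  0.   ]))
```

Call:
arm_command --slide '[[-2,0,0],[-5.8,-37,-44],[-5.8,-37,-44],[-5.8,-37,-44],[-5.8,-37,-44],[-5.8,-37,-44],[-5.8,-37,-44],[-5.8,-37,-44],[-5.8,-37,-44],[-5.8,-37,-44],[-5.8,-37,-44],[-5.8,-37,-44],[-5.8,-37,-44],[-5.8,-37,-44],[-5.8,-37,-44],[-5.8,-37,-44],[-5.8,-37,-44],[-5.8,-37,-44],[-5.8,-37,-44]]' --turn '[[0,0,0],[0.088,0,0],[0.088,0,0],[0.088,0,0],[0.088,0,0],[0.088,0,0],[0.088,0,0],[0.088,0,0],[0.088,0,0],[0.088,0,0],[0.088,0,0],[0.088,0,0],[0.088,0,0],[0.088,0,0],[0.088,0,0],[0.088,0,0],[0.088,0,0],[0.088,0,0],[0.088,0,0]]' --grip '[0,0,0,0,0,0,0,0,0,0,0,0,0,0,0,0,0,0,0]'

```text
time_s: 2.58
ee_pos: [480.1, -67.9, 279.8]
ee_rot: [26.8, 90.0, -141.3]
force: [0.8, -0.1, -0.0]
gripper_width: 91.2
```

Call:
arm_command --slide '[[4,0,0],[8,0,0],[10.6,0,0],[10.6,0,0],[10.6,0,0],[10.6,0,0],[10.6,0,0],[10.6,0,0],[10.6,0,0],[10.6,0,0],[10.6,0,0],[10.6,0,0],[10.6,0,0]]' --turn '[[0,0,0],[0,0,0],[0,0,0],[0,0,0],[0,0,0],[0,0,0],[0,0,0],[0,0,0],[0,0,0],[0,0,0],[0,0,0],[0,0,0],[0,0,0]]' --grip '[0,0,0,0,255,255,255,255,255,255,255,255,255]' --newtons 15

```text
time_s: 3.67
ee_pos: [480.8, -66.8, 174.0]
ee_rot: [126.4, 90.0, -41.6]
force: [-0.6, -0.4, 0.2]
gripper_width: 34.1
```

Call:
arm_command --slide '[[0,0,0],[0,0,0],[0,0,0],[0,0,0]]' --turn '[[0,0,0],[0,0,0],[0,0,0],[0,0,0]]' --grip '[255,255,255,255]'

```text
time_s: 4.0
ee_pos: [480.8, -66.7, 173.9]
ee_rot: [-90.4, 90.0, 101.6]
force: [-0.7, 1.0, 0.5]
gripper_width: 24.4
```

```bash
python3 - <<'E'
from h import *
a,_=snap('top','t1');b,_=snap('side','s1');p,M,s=meas();print(p,s['force'],s['gripper_width'])
cv2.imwrite('pics/z5.png',np.hstack([cv2.resize(a[130:270,320:450],None,fx=3,fy=3),cv2.resize(b[100:240,300:420],None,fx=3,fy=3)])[:,:,::-1])
E
```

```text
[480.75920718 -66.77402681 173.90572185] [-0.28213101  0.459812   -0.12954075] 23.981801985499747
```

View pics/z5.png

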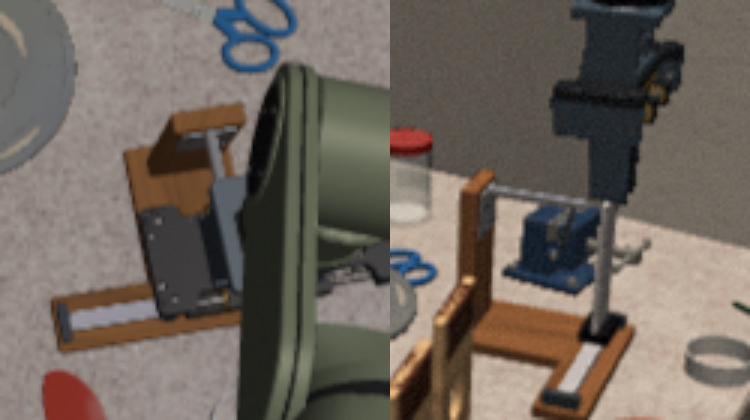

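The block is gripped: the opening is 24 mm and the side view shows the fingers enclosing it. Next I'll slide it 100 mm along rack +y.

Call:
arm_command --slide '[[0,-0.8,0],[0,-1.8,0],[0,-2.8,0],[0,-3.8,0],[0,-4.8,0],[0,-5.8,0],[0,-6.8,0],[0,-7.8,0],[0,-8.8,0],[0,-9.3,0],[0,-9.7,0],[0,-10,0],[0,-10,0],[0,-10,0]]' --turn '[[0,0,0],[0,0,0],[0,0,0],[0,0,0],[0,0,0],[0,0,0],[0,0,0],[0,0,0],[0,0,0],[0,0,0],[0,0,0],[0,0,0],[0,0,0],[0,0,0]]' --grip '[255,255,255,255,255,255,255,255,255,255,255,255,255,255]'

```text
time_s: 5.27
ee_pos: [461.2, 28.3, 173.9]
ee_rot: [99.1, 89.6, -68.8]
force: [8.2, -12.0, -6.0]
gripper_width: 24.0
```

Call:
arm_command --slide '[[0,0.15,0],[0,0.15,0],[0,0.15,0],[0,0.15,0],[0,0.15,0],[0,0.15,0],[0,0.15,0],[-4,0.15,0],[-8,0.15,0],[-12,0.15,0],[-12,0.15,0]]' --turn '[[0,0,0],[0,0,0],[0,0,0],[0,0,0],[0,0,0],[0,0,0],[0,0,0],[0,0,0],[0,0,0],[0,0,0],[0,0,0]]' --grip '[255,0,0,0,0,0,0,0,0,0,0]'

```text
time_s: 6.18
ee_pos: [464.0, 29.7, 301.8]
ee_rot: [170.4, 89.1, 2.4]
force: [1.8, 0.4, 0.2]
gripper_width: 88.1
```

```bash
python3 - <<'E'
from h import *
a,_=snap('top','t2');b,_=snap('side','s2');p,M,s=meas();print(p,s['force'],s['gripper_width'],s['qpos'],np.degrees(np.arctan2(M[1,1],M[0,1])))
print(env.search_frame('side','guard_grip'))
cv2.imwrite('pics/z6.png',np.hstack([cv2.resize(a[130:270,320:450],None,fx=3,fy=3),cv2.resize(b[100:240,300:420],None,fx=3,fy=3)])[:,:,::-1])
Q=cloud('side',np.load('pics/s2.npy')).reshape(-1,3)
t=np.radians(12);e=np.array([-np.sin(t),np.cos(t),0]);ex=np.array([np.cos(t),np.sin(t),0])
for n in('side0','s2'):
  Q=cloud('side',np.load(f'pics/{n}.npy')).reshape(-1,3);d=Q-np.array([596,-44.7,0]);a=d@ex;b=d@e
  for lo,hi in((163,200),(60,150)):
    m=(abs(a+118)<22)&(b>-40)&(b<150)&(Q[:,2]>lo)&(Q[:,2]<hi);print(n,m.sum(),np.round(np.percentile(b[m],[3,50,97]),1),np.median(a[m]))
print(plan([433-0,336,330],15))
E
```

```text
[460.87079802  29.55548276 295.47044587] [-0.3673292  -0.09431307 -0.35907022] 91.04346620596029 [ 2.24439845e+00  5.47056528e+00  9.58086432e+01 -2.83190143e-03
  7.85041780e+01  8.02159803e+01] -77.97109620242776
[{'point': [459.7, 43.0, 120.2], 'p': 0.92}]
side0 140 [-1.  14.6 18.2] -118.68332964297701
side0 164 [-16.3  16.6  27.9] -118.80047104652348
s2 154 [ 97.4 110.7 114.3] -118.24371113418334
s2 192 [ 80.8 113.  124.5] -118.1706957094536
(array([ -3.63, -30.54,  -3.76]), array([-1.623,  0.   ,  0.   ]))
```

View pics/z6.png

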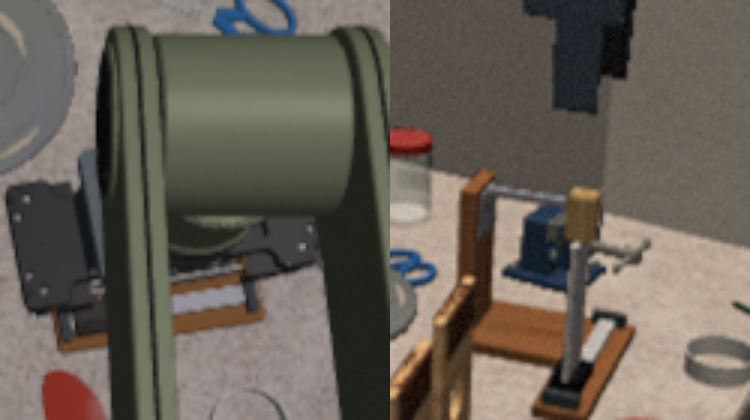

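Call:
arm_command --slide '[[-3.6,-30.6,-3.8],[-3.6,-30.6,-3.8],[-3.6,-30.6,-3.8],[-3.6,-30.6,-3.8],[-3.6,-30.6,-3.8],[-3.6,-30.6,-3.8],[-3.6,-30.6,-3.8],[-3.6,-30.6,-3.8],[-3.6,-30.6,-3.8],[-3.6,-30.6,-3.8],[-3.6,-30.6,-3.8],[-3.6,-30.6,-3.8],[-3.6,-30.6,-3.8],[-3.6,-30.6,-3.8],[-3.6,-30.6,-3.8]]' --turn '[[-0.12,0,0],[-0.24,0,0],[-0.36,0,0],[-0.48,0,0],[-0.6,0,0],[-0.72,0,0],[-0.84,0,0],[-0.96,0,0],[-1.08,0,0],[-1.2,0,0],[-1.32,0,0],[-1.44,0,0],[-1.56,0,0],[-1.623,0,0],[-1.623,0,0]]' --grip '[0,0,0,0,0,0,0,0,0,0,0,0,0,0,0]'

```text
time_s: 7.58
ee_pos: [433.0, 336.2, 327.5]
ee_rot: [-67.7, 89.7, -142.6]
force: [-0.3, 0.5, 0.0]
gripper_width: 91.4
```

```bash
python3 - <<'E'
from h import *
a,_=snap('top','t3');b,_=snap('side','s3');p,M,s=meas();print(p,s['force'],s['qpos'],np.degrees(np.arctan2(M[1,1],M[0,1])))
t=np.radians(12);e=np.array([-np.sin(t),np.cos(t),0]);ex=np.array([np.cos(t),np.sin(t),0])
for n in('top0','t3'):
  Q=cloud('top',np.load(f'pics/{n}.npy')).reshape(-1,3);d=Q-np.array([596,-44.7,0]);A=d@ex;B=d@e
  for lo,hi in((195,215),(25,45)):
    m=(abs(A+118)<22)&(B>-60)&(B<200)&(Q[:,2]>lo)&(Q[:,2]<hi);print(n,m.sum(),np.round(np.percentile(B[m],[3,50,97]),1),np.median(A[m]))
cv2.imwrite('pics/z7.png',np.hstack([cv2.resize(a[150:270,320:420],None,fx=4,fy=4,interpolation=2),cv2.resize(b[130:250,310:410],None,fx=4,fy=4,interpolation=2)])[:,:,::-1])
cv2.imwrite('pics/z8.png',b[:,:,::-1])
print(plan([432.5,336,163],15))
E
```

```text
[433.24188024 336.34858276 328.22334793] [-0.30400583 -0.83338527  0.19379676] [ 3.66245450e+01  1.32932816e+01  8.15558390e+01 -3.15382918e-03
  8.53422900e+01  2.17160452e+01] 14.908647429897506
top0 123 [-5.9  5.7 16.1] -116.69450948058795
top0 208 [-38.   15.9 134.2] -121.34971784770383
t3 122 [ 89.6 100.9 111.8] -116.10556967172079
t3 215 [-39.1 100.  134.4] -120.97648550718293
(array([ 1.652e+01, -3.000e-02, -1.000e-02]), array([-0.002,  0.001,  0.003]))
```

View pics/z7.png

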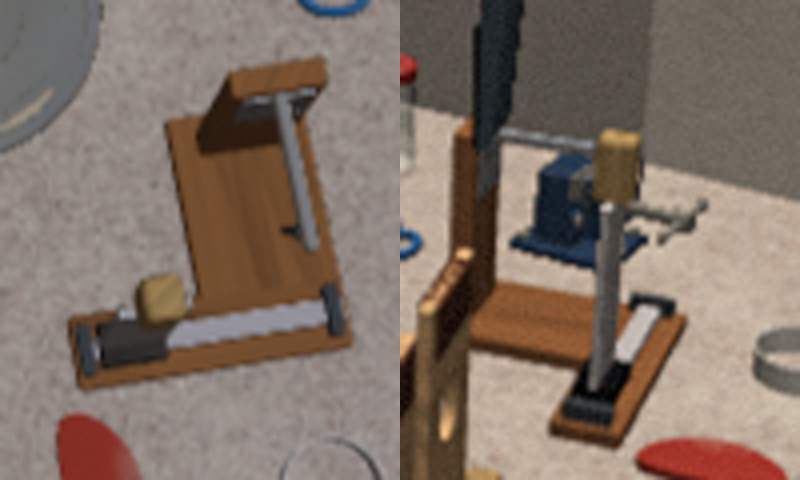

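View pics/z8.png

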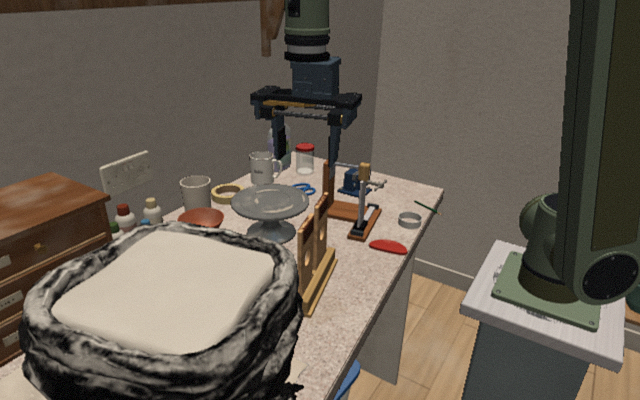

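Call:
arm_command --slide '[[4,0,0],[8,0,0],[12,0,0],[15,0,0],[16.5,0,0],[16.5,0,0],[16.5,0,0],[16.5,0,0],[16.5,0,0],[16.5,0,0],[16.5,0,0],[16.5,0,0],[16.5,0,0],[16.5,0,0],[16.5,0,0],[16.5,0,0],[16.5,0,0],[16.5,0,0],[16.5,0,0],[16.5,0,0]]' --turn '[[0,0,0],[0,0,0],[0,0,0],[0,0,0],[0,0,0],[0,0,0],[0,0,0],[0,0,0],[0,0,0],[0,0,0],[0,0,0],[0,0,0],[0,0,0],[0,0,0],[0,0,0],[0,0,0],[0,0,0],[0,0,0],[0,0,0],[0,0,0]]' --grip '[0,0,0,0,0,0,255,255,255,255,255,255,255,255,255,255,255,255,255,255]' --newtons 25

```text
time_s: 9.35
ee_pos: [433.6, 336.6, 164.9]
ee_rot: [-60.6, 90.0, -135.6]
force: [-0.8, -0.2, -0.2]
gripper_width: 13.9
```

```bash
python3 - <<'E'
from h import *
b,_=snap('side','s4');p,M,s=meas();print(p,s['force'],s['gripper_width'],np.degrees(np.arctan2(M[1,1],M[0,1])))
cv2.imwrite('pics/z9.png',cv2.resize(b[100:300,240:400],None,fx=2.9,fy=2.9,interpolation=2)[:,:,::-1])
E
```

```text
[433.66859686 336.62366272 164.8412238 ] [ 0.35122614 -0.23040796 -0.8801886 ] 13.805686587104377 15.010991184739838
```

View pics/z9.png

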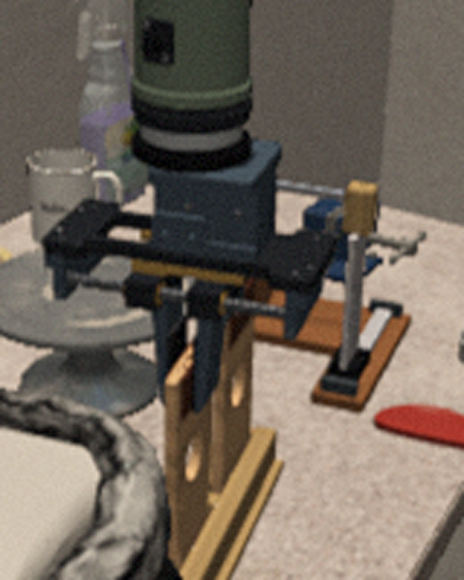

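Call:
arm_command --slide '[[-1,0,0],[-2,0,0],[-3.5,0,0],[-5,0,0],[-8,0,0],[-11,0,0],[-14,0,0],[-17,0,0],[-20,0,0],[-22,0,0],[-22,0,0],[-22,0,0]]' --turn '[[0,0,0],[0,0,0],[0,0,0],[0,0,0],[0,0,0],[0,0,0],[0,0,0],[0,0,0],[0,0,0],[0,0,0],[0,0,0],[0,0,0]]' --grip '[255,255,255,255,255,255,255,255,255,255,255,255]'

```text
time_s: 10.4
ee_pos: [433.8, 336.7, 386.0]
ee_rot: [109.7, 89.9, 34.7]
force: [-0.2, 0.9, -2.9]
gripper_width: 13.9
```

```bash
python3 - <<'E'
from h import *
b,_=snap('side','s5');p,M,s=meas();print(p,s['force'],s['gripper_width'],np.degrees(np.arctan2(M[1,1],M[0,1])),s['qpos'])
cv2.imwrite('pics/z10.png',cv2.resize(b[40:300,230:400],None,fx=2.3,fy=2.3,interpolation=2)[:,:,::-1])
t=np.radians(12);e=np.array([-np.sin(t),np.cos(t),0]);ex=np.array([np.cos(t),np.sin(t),0]);o=np.array([596,-44.7,0])
for X,z in((-150,385),(-150,202)):
    g=o+ex*X;g[2]=z;print(g,plan(g,12))
E
```

```text
[433.32952769 336.37570686 384.22226679] [-0.55517842  0.5852079  -3.05160883] 13.631046262866294 15.010946274880261 [ 3.66236470e+01  1.27963058e+01  7.45022037e+01 -6.98505916e-03
  9.27635035e+01  2.16123536e+01]
[449.27785989 -75.88675362 385.        ] (array([-0.05, -9.14, 40.23]), array([0.053, 0.001, 0.001]))
[449.27785989 -75.88675362 202.        ] (array([18.25, -9.12, 40.22]), array([0.053, 0.001, 0.001]))
```

View pics/z10.png

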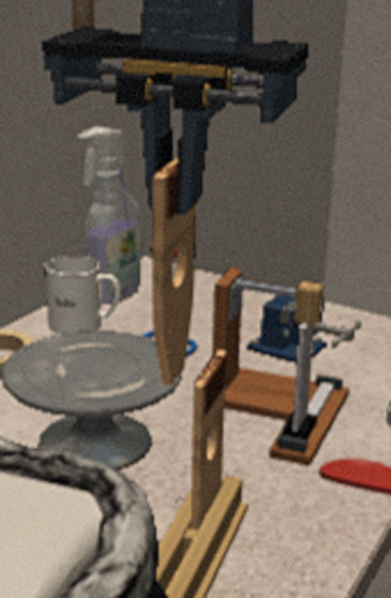

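Call:
arm_command --slide '[[0,-0.5,2],[0,-1.1,5],[0,-1.8,8],[0,-2.5,11],[0,-3.2,14],[0,-3.8,17],[0,-4.5,20],[0,-5.2,23],[0,-5.9,26],[0,-6.6,29],[0,-7.2,32],[0,-7.9,35],[0,-8.6,38],[0,-9.1,40.2],[0,-9.1,40.2],[0,-9.1,40.2],[0,-9.1,40.2]]' --turn '[[0.01,0,0],[0.02,0,0],[0.03,0,0],[0.04,0,0],[0.053,0,0],[0.053,0,0],[0.053,0,0],[0.053,0,0],[0.053,0,0],[0.053,0,0],[0.053,0,0],[0.053,0,0],[0.053,0,0],[0.053,0,0],[0.053,0,0],[0.053,0,0],[0.053,0,0]]' --grip '[255,255,255,255,255,255,255,255,255,255,255,255,255,255,255,255,255]'

```text
time_s: 11.87
ee_pos: [449.4, -74.7, 383.6]
ee_rot: [-124.3, 89.8, 157.6]
force: [0.2, -0.4, -1.6]
gripper_width: 14.4
```

Call:
arm_command --slide '[[3,0,0],[6,0,0],[9,0,0],[12,0,0],[15,0,0],[17,0,0],[18.2,0,0],[18.2,0,0],[18.2,0,0],[18.2,0,0]]' --turn '[[0,0,0],[0,0,0],[0,0,0],[0,0,0],[0,0,0],[0,0,0],[0,0,0],[0,0,0],[0,0,0],[0,0,0]]' --grip '[255,255,255,255,255,255,255,255,255,255]'

```text
time_s: 12.7
ee_pos: [450.6, -74.6, 203.8]
ee_rot: [68.4, 89.9, -9.5]
force: [-0.4, 0.2, -1.3]
gripper_width: 13.7
```

```bash
python3 - <<'E'
from h import *
b,d=snap('side','s6');a,dt=snap('top','t6');p,M,s=meas();print(p,s['force'],s['gripper_width'],np.degrees(np.arctan2(M[1,1],M[0,1])))
cv2.imwrite('pics/z11.png',np.hstack([cv2.resize(b[80:260,290:410],None,fx=3.2,fy=3.2,interpolation=2),cv2.resize(a[130:310,330:450],None,fx=3.2,fy=3.2,interpolation=2)])[:,:,::-1])
t=np.radians(12);e=np.array([-np.sin(t),np.cos(t),0]);ex=np.array([np.cos(t),np.sin(t),0]);o=np.array([596,-44.7,0])
print('tcp rack',(p-o)@ex,(p-o)@e)
Q=cloud('side',d);D=Q-o;A=D@ex;B=D@e;z=Q[...,2]
# plate pixels seen from side cam
m=(abs(A+150)<15)&(abs(B)<50)&(z>45)&(z<195)
print(m.sum(),np.nanmedian(A[m]))
for lo in range(50,200,10):
    k=m&(z>=lo)&(z<lo+10);print(lo,k.sum(),np.round([B[k].min(),B[k].max(),np.median(A[k])],1) if k.any() else '')
# peg from side
m=(A>-95)&(A<-8)&(abs(B)<15)&(z>135)&(z<165)
for lo in range(-95,-5,15):
    k=m&(A>=lo)&(A<lo+15);print('peg',lo,k.sum(),np.round([np.median(B[k]),np.median(z[k])],1) if k.any() else '')
for l in('bowl_template_eye','peg_tip'): print(l,env.search_frame('side',l))
E
```

```text
[450.76868775 -74.95404031 204.14611031] [ 0.88779085  0.27771115 -2.29693065] 14.432878038389415 12.010081572606387
tcp rack -148.3478283003369 0.6023707448102745
361 -151.80494373776565
50 13 [  -7.4   23.5 -151.8]
60 19 [ -16.4   25.4 -151.7]
70 23 [ -28.7   30.  -151.8]
80 21 [ -34.3   35.8 -151.7]
90 25 [ -33.1   37.2 -151.9]
100 28 [ -33.5   41.5 -151.9]
110 27 [ -36.8   44.1 -152.2]
120 26 [ -42.5   43.3 -151.9]
130 35 [ -37.7   44.4 -150.5]
140 29 [ -33.9   42.7 -149.8]
150 21 [ -30.3   44.7 -152.1]
160 32 [ -39.4   44.7 -151.9]
170 29 [ -34.1   45.  -152. ]
180 23 [ -15.5   44.8 -152. ]
190 9 [  23.    44.9 -150.6]
peg -95 0 
peg -80 15 [  4.4 151.4]
peg -65 20 [  2.1 150.6]
peg -50 18 [  3.2 151.8]
peg -35 20 [  3.5 151.7]
peg -20 14 [  1.2 149.9]
bowl_template_eye [{'point': [447.9, -48.3, 146.1], 'p': 0.87}]
peg_tip [{'point': [504.0, -16.9, 30.9], 'p': 0.89}]
```

View pics/z11.png

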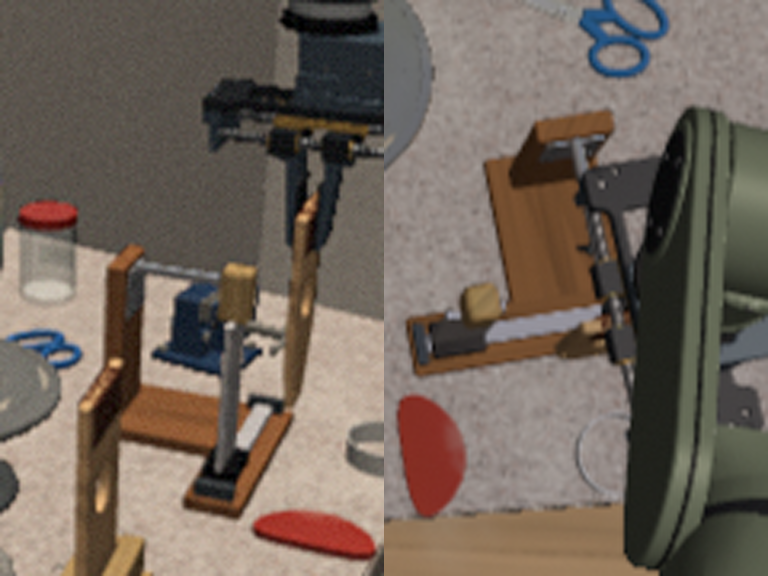

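Call:
arm_command --slide '[[0.3,0,0.1],[0.6,0,0.2],[0.6,0.8,0.2],[0.6,1.6,0.2],[0.6,2.4,0.2],[0.6,3.2,0.2],[0.6,3.8,0.2],[0.6,4.2,0.2],[0.6,4.2,0.2]]' --turn '[[0,0,0],[0,0,0],[0,0,0],[0,0,0],[0,0,0],[0,0,0],[0,0,0],[0,0,0],[0,0,0]]' --grip '[255,255,255,255,255,255,255,255,255]'

```text
time_s: 13.65
ee_pos: [492.5, -68.2, 196.8]
ee_rot: [68.4, 90.0, -9.6]
force: [0.2, 0.1, -1.1]
gripper_width: 13.8
```

```bash
python3 - <<'E'
from h import *
b,d=snap('side','s7');a,dt=snap('top','t7');p,M,s=meas();print(p,s['force'],s['gripper_width'])
cv2.imwrite('pics/z12.png',np.hstack([cv2.resize(b[120:240,310:410],None,fx=4,fy=4,interpolation=2),cv2.resize(a[150:270,350:450],None,fx=4,fy=4,interpolation=2)])[:,:,::-1])
E
```

```text
[491.34604734 -68.34401297 196.75433846] [ 0.72209186  0.56029683 -1.73813048] 13.830086157490015
```

View pics/z12.png

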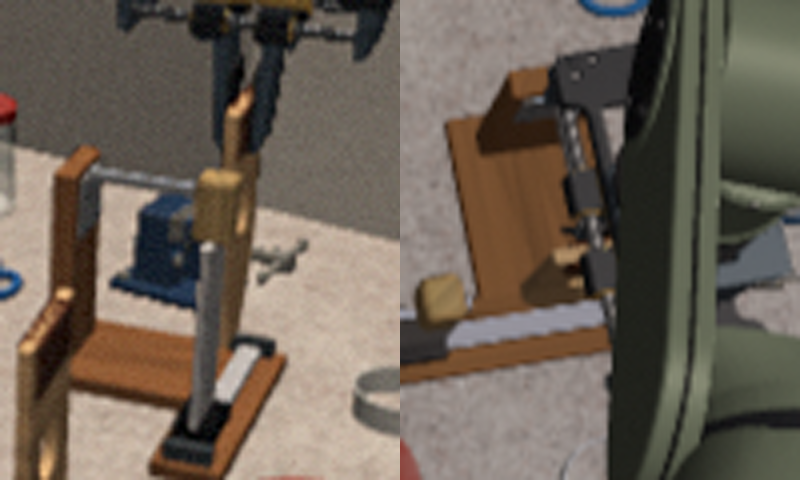

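```bash
python3 - <<'E'
from h import *
im=cv2.imread('pics/s7.png');p,M,s=meas()
cal=env.calibration('side');K=cal['K'];T=cal['camera_from_world']
def proj(p):
    q=T@np.r_[p,1];q=q*[1,-1,-1,1];q=K@q[:3];return q[:2]/q[2]
f=7;x0,y0=320,130
big=cv2.resize(im[y0:y0+85,x0:x0+80],None,fx=f,fy=f,interpolation=cv2.INTER_CUBIC)
t=np.radians(12);e=np.array([-np.sin(t),np.cos(t),0]);ex=np.array([np.cos(t),np.sin(t),0]);o=np.array([596,-44.7,0]);ez=np.array([0,0,1.])
px=lambda P:tuple(int(v) for v in (proj(P)-[x0,y0]+.5)*f)
for h in(145,155): cv2.line(big,px(o+ez*h),px(o-98*ex+ez*h),(0,0,255),1)
for off,col in((-4,(0,255,0)),):
  c=p-ez*54.8+off*ex
  for a in np.linspace(0,2*np.pi,40): cv2.circle(big,px(c+18*(np.cos(a)*e+np.sin(a)*ez)),1,col,-1)
  print('eye',c,'rack',(c-o)@ex,(c-o)@e)
cv2.imwrite('pics/z13.png',big)
E
```

```text
eye [487.43345694 -69.17565974 141.95433846] rack -111.2828794151391 -1.3685543148955184
```

View pics/z13.png

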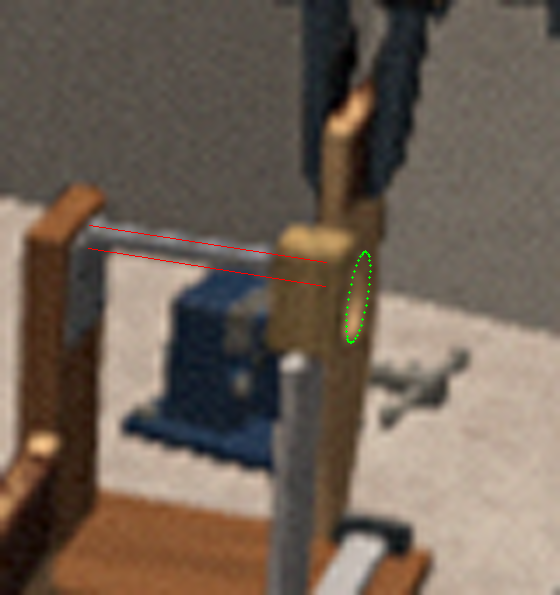

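Call:
arm_command --slide '[[0,0.4,0],[0,0.8,0],[0,1.2,0],[0,1.6,0],[0,2,0],[0,2.4,0],[0,2.8,0],[0,3.2,0],[0,3.6,0],[0,3.6,0],[0,3.6,0]]' --turn '[[0,0,0],[0,0,0],[0,0,0],[0,0,0],[0,0,0],[0,0,0],[0,0,0],[0,0,0],[0,0,0],[0,0,0],[0,0,0]]' --grip '[255,255,255,255,255,255,255,255,255,255,255]'

```text
time_s: 14.67
ee_pos: [526.8, -60.9, 196.8]
ee_rot: [-92.3, 90.0, -170.3]
force: [-0.1, -0.8, -1.7]
gripper_width: 14.0
```

```bash
python3 - <<'E'
from h import *
b,d=snap('side','s8');a,dt=snap('top','t8');p,M,s=meas();print(p,s['force'],s['gripper_width'])
cv2.imwrite('pics/z14.png',np.hstack([cv2.resize(b[120:240,310:410],None,fx=4,fy=4,interpolation=2),cv2.resize(a[150:270,350:450],None,fx=4,fy=4,interpolation=2)])[:,:,::-1])
E
```

```text
[526.46119354 -60.96583236 196.85411324] [-0.80258177  0.30490087 -2.56809069] 13.912691745558192
```

View pics/z14.png

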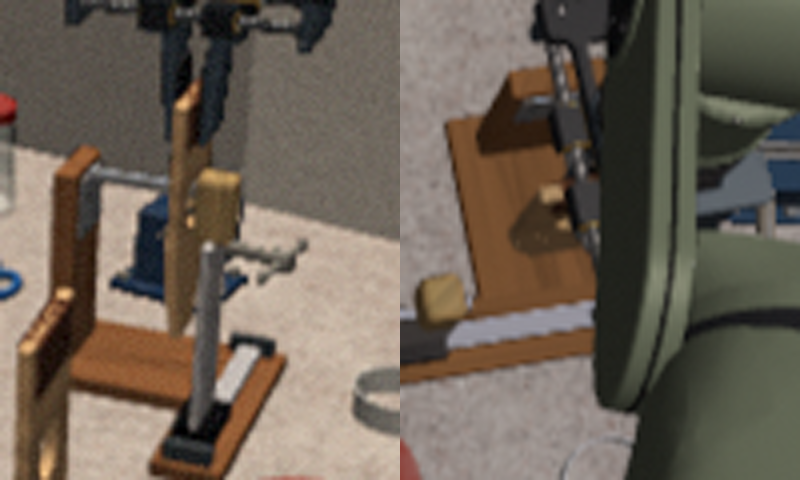

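Call:
arm_command --slide '[[0,0.4,0],[0,0.8,0],[0,1.2,0],[0,1.6,0],[0,2,0],[0,2.4,0],[0,2.8,0],[0,3.2,0],[0,3.6,0],[0,4,0],[0,4.5,0],[0,4.5,0],[0,4.5,0]]' --turn '[[0,0,0],[0,0,0],[0,0,0],[0,0,0],[0,0,0],[0,0,0],[0,0,0],[0,0,0],[0,0,0],[0,0,0],[0,0,0],[0,0,0],[0,0,0]]' --grip '[255,255,255,255,255,255,255,255,255,255,255,255,255]'

```text
time_s: 15.85
ee_pos: [570.8, -51.6, 196.8]
ee_rot: [-75.8, 90.0, -153.9]
force: [-0.3, -0.6, -2.2]
gripper_width: 13.6
```

```bash
python3 - <<'E'
from h import *
b,d=snap('side','s9');a,dt=snap('top','t9');p,M,s=meas();print(p,s['force'],s['gripper_width'])
t=np.radians(12);e=np.array([-np.sin(t),np.cos(t),0]);ex=np.array([np.cos(t),np.sin(t),0]);o=np.array([596,-44.7,0])
print((p-o)@ex,(p-o)@e)
cv2.imwrite('pics/z15.png',np.hstack([cv2.resize(b[120:240,310:410],None,fx=4,fy=4,interpolation=2),cv2.resize(a[150:270,350:450],None,fx=4,fy=4,interpolation=2)])[:,:,::-1])
E
```

```text
[570.50337294 -51.64828804 196.87719243] [ 0.31493462 -0.8821375  -1.06716894] 13.66329159484066
-26.384094900648005 -1.4954044372404718
```

View pics/z15.png

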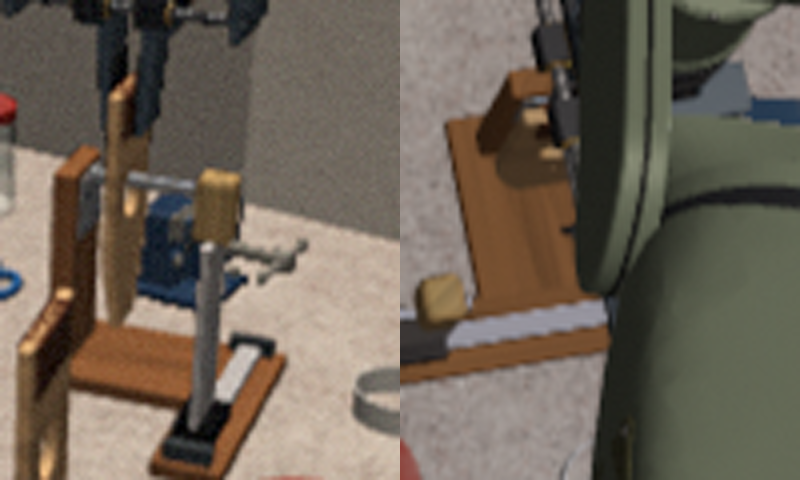

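Call:
arm_command --slide '[[0.2,0,0],[0.4,0,0],[0.5,0,0],[0.5,0,0],[0.5,0,0],[0.5,0,0],[0.5,0,0],[0.5,0,0],[0.5,0,0],[0.5,0,0],[0.5,0,0],[0.5,0,0],[0.5,0,0]]' --turn '[[0,0,0],[0,0,0],[0,0,0],[0,0,0],[0,0,0],[0,0,0],[0,0,0],[0,0,0],[0,0,0],[0,0,0],[0,0,0],[0,0,0],[0,0,0]]' --grip '[255,255,255,255,230,230,200,180,150,100,50,0,0]'

```text
time_s: 17.03
ee_pos: [570.7, -51.6, 192.0]
ee_rot: [19.3, 90.0, -58.7]
force: [0.6, -0.0, -0.1]
gripper_width: 57.0
```

Call:
arm_command --slide '[[0,0,0],[0,0,0],[-2,0,0],[-5,0,0],[-8,0,0],[-11,0,0],[-14,0,0],[-17,0,0],[-20,0,0],[-20,0,0]]' --turn '[[0,0,0],[0,0,0],[0,0,0],[0,0,0],[0,0,0],[0,0,0],[0,0,0],[0,0,0],[0,0,0],[0,0,0]]' --grip '[0,0,0,0,0,0,0,0,0,0]'

```text
time_s: 17.87
ee_pos: [572.4, -51.8, 398.7]
ee_rot: [71.6, 89.3, -6.4]
force: [0.6, 0.3, 0.6]
gripper_width: 91.0
```

Next I'll move the arm sideways (−y) so both cameras have a clear view for the final check.

Call:
arm_command --slide '[[0,-2,3],[0,-4,6],[0,-6,9],[0,-8,12],[0,-10,15],[0,-12,18],[0,-14,21],[0,-16,24],[0,-18,27],[0,-20,30],[0,-20,30],[0,-20,30]]' --turn '[[0,0,0],[0,0,0],[0,0,0],[0,0,0],[0,0,0],[0,0,0],[0,0,0],[0,0,0],[0,0,0],[0,0,0],[0,0,0],[0,0,0]]' --grip '[0,0,0,0,0,0,0,0,0,0,0,0]'

```text
time_s: 18.87
ee_pos: [436.4, -388.0, 391.0]
ee_rot: [-154.4, 89.9, 127.3]
force: [-1.1, 0.2, 0.1]
gripper_width: 91.3
```

```bash
python3 - <<'E'
from h import *
b,d=snap('side','s10');a,dt=snap('top','t10');p,M,s=meas();print(p,s['force'],s['time_s'])
cv2.imwrite('pics/z16.png',np.hstack([cv2.resize(b[130:270,300:400],None,fx=4,fy=4,interpolation=2),cv2.resize(a[150:290,330:430],None,fx=4,fy=4,interpolation=2)])[:,:,::-1])
t=np.radians(12);e=np.array([-np.sin(t),np.cos(t),0]);ex=np.array([np.cos(t),np.sin(t),0]);o=np.array([596,-44.7,0])
for c,D0 in(('side',d),('top',dt)):
  Q=cloud(c,D0).reshape(-1,3);D=Q-o;A=D@ex;B=D@e;z=Q[:,2]
  m=(A>-60)&(A<-9)&(abs(B)<50)&(z>160)
  print(c,m.sum(),np.round([z[m].max(),A[m].min(),A[m].max(),B[m].min(),B[m].max()],1),[np.round(np.median(A[m&(z>l)&(z<l+10)]),1) for l in(160,170,180,190)])
  k=(A>-60)&(A<-9)&(B>5)&(abs(B)<50)&(z>50)&(z<155);print(np.round([np.median(A[k&(z>l)&(z<l+15)]) for l in(50,70,90,110,130)],1))
  m=(abs(A+118)<22)&(B>50)&(B<160)&(z>195)&(z<215);print('block',np.round(np.percentile(B[m],[3,97]),1))
E
```

```text
[ 437.40707179 -386.06805659  391.63646037] [-0.09163318  0.69342004 -0.8413349 ] 18.9667
side 238 [220.7 -35.3 -21.4 -45.7  40.9] [np.float64(-29.7), np.float64(-30.0), np.float64(-30.3), np.float64(-32.1)]
[-29.3 -29.6 -29.8 -29.8 -28.6]
block [ 93.4 113.9]
top 349 [223.2 -33.9 -18.5 -47.9  38.8] [np.float64(-29.8), np.float64(-29.8), np.float64(-30.0), np.float64(-32.8)]
[-29.7 -29.6 -29.6 -29.7 -29.8]
block [ 89.8 112. ]
```

View pics/z16.png

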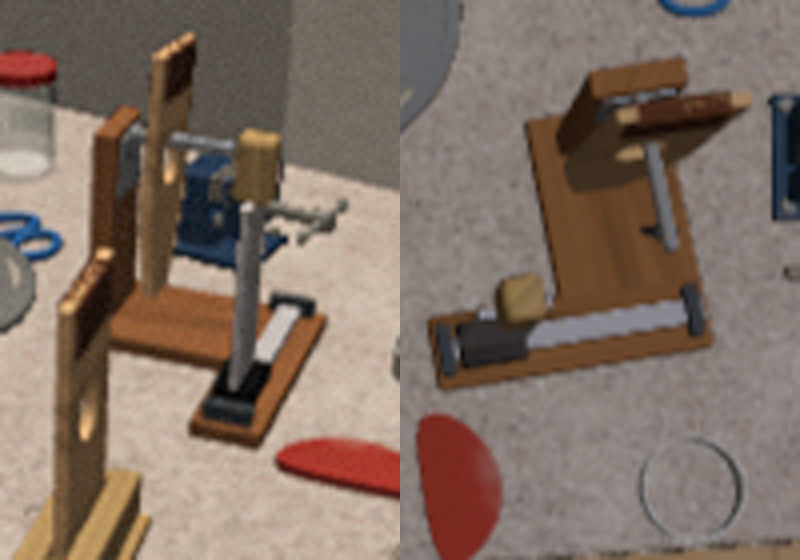

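Call:
arm_command --slide '[[0,0,0],[0,0,0],[0,0,0],[0,0,0],[0,0,0],[0,0,0],[0,0,0],[0,0,0],[0,0,0],[0,0,0],[0,0,0],[0,0,0]]' --turn '[[0,0,0],[0,0,0],[0,0,0],[0,0,0],[0,0,0],[0,0,0],[0,0,0],[0,0,0],[0,0,0],[0,0,0],[0,0,0],[0,0,0]]' --grip '[0,0,0,0,0,0,0,0,0,0,0,0]'

```text
time_s: 19.97
ee_pos: [437.3, -386.6, 391.9]
ee_rot: [-54.8, 90.0, -132.8]
force: [-0.2, -1.2, 0.3]
gripper_width: 91.4
```

```bash
python3 - <<'E'
from h import *
b,d=snap('side','s11');a,dt=snap('top','t11')
t=np.radians(12);e=np.array([-np.sin(t),np.cos(t),0]);ex=np.array([np.cos(t),np.sin(t),0]);o=np.array([596,-44.7,0])
for n in('t10','t11'):
  Q=cloud('top',np.load(f'pics/{n}.npy')).reshape(-1,3);D=Q-o;A=D@ex;B=D@e;z=Q[:,2]
  m=(A>-45)&(A<-9)&(abs(B)<55)&(z>205)
  f=np.polyfit(B[m],z[m],1);print(n,m.sum(),np.round(f,3),np.round([B[m].min(),B[m].max()],1))
  m=(A>-84)&(A<-55)&(abs(B)<12)&(z>90)&(z<140);print('flap pts',m.sum(),np.round(Q[m],0)[:4].tolist(),np.round(A[m],0)[:6])
  H=(Q[:,0]>400)&(Q[:,0]<520)&(Q[:,1]>180)&(Q[:,1]<285)&(z>155)&(z<195)
  r=cv2.minAreaRect(Q[H][:,:2].astype(np.float32));print('straight',np.round(r[0],1),r[2])
for n in('s11',):
  Q=cloud('side',np.load(f'pics/{n}.npy')).reshape(-1,3);D=Q-o;A=D@ex;B=D@e;z=Q[:,2]
  m=(A>-88)&(A<-40)&(abs(B)<12)&(z>95)&(z<143);print('flap side',m.sum(),np.round(A[m],0)[:12],np.round(z[m],0)[:12])
print('diff',np.abs(cv2.imread('pics/t10.png').astype(int)-cv2.imread('pics/t11.png'))[160:230,370:430].mean())
cv2.imwrite('pics/z17.png',np.hstack([cv2.resize(b[155:215,320:380],None,fx=6.6,fy=6.6,interpolation=2),cv2.resize(a[165:225,370:430],None,fx=6.6,fy=6.6,interpolation=2)])[:,:,::-1])
E
```

```text
t10 220 [7.40000e-02 2.15236e+02] [-47.4  32.8]
flap pts 9 [[526.0, -54.0, 104.0], [525.0, -56.0, 110.0], [523.0, -57.0, 117.0], [522.0, -59.0, 121.0]] [-71. -72. -74. -75. -77. -74.]
straight [460.2 235.3] 15.054423332214355
t11 220 [7.4000e-02 2.1506e+02] [-47.8  33.3]
flap pts 10 [[526.0, -54.0, 105.0], [525.0, -56.0, 110.0], [524.0, -57.0, 115.0], [523.0, -59.0, 120.0]] [-71. -72. -73. -75. -76. -73.]
straight [460.1 235.2] 15.59919261932373
flap side 8 [-75. -76. -76. -73. -77. -73. -76. -73.] [120. 118. 114. 111. 113. 108. 108. 104.]
diff 0.6102380952380952
```

View pics/z17.png

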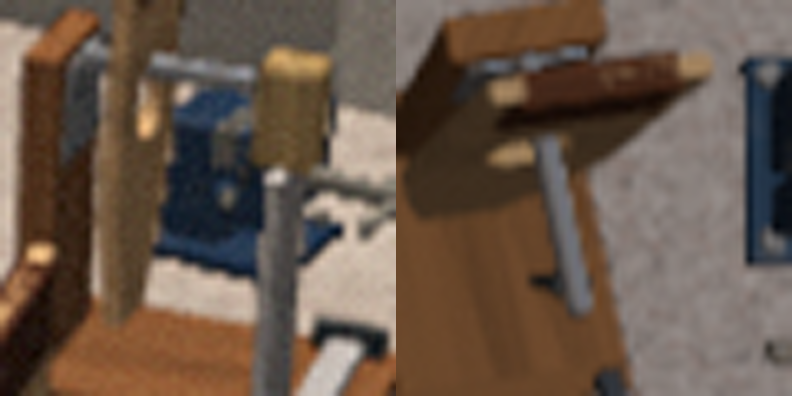

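```bash
python3 - <<'E'
from h import *
print(env.job_done())
E
```

```text
the job is handed in; nothing more can be done
None
```

I slid the guard to its end stop, hung the narrow-footed template on the peg behind the flap, let go and handed the job in at about 20 s. The interface gave no verdict.

**Checks that agreed, from the last pictures:**
- **Hanging:** the template hangs still with its plate about 30 mm from the upright. Its eye is within about 1 mm of the peg sideways, and it leans about 0.07 rad.
- **Flap:** it hangs shut, with its lower end at about z = 104 mm.
- **Straight template:** it moved less than 0.5 mm and still stands in its pocket.
- **Arm:** it is well clear and touching nothing.

**Not settled:**
- **Guard travel:** the cameras measured only about 96 mm of travel and the arm 97 mm, close to the 95 mm limit. I still took it as fully home because the guard resisted with about 13 N. Its block also ended about 101 mm sideways from the peg, which suggests it started a few mm past zero.
- **Flap lifting:** I did not see the flap lift as the eye went in. I only saw it shut afterwards, behind the plate.

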